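# Wind the laser welder's work stage up to its focus mark with the loose crank

### The arm

A 6-joint arm with a two-finger parallel gripper is mounted at the origin on the work surface. World frame = base frame: x ahead of the robot, y to its left, z up, the work surface at z = 0. Lengths are in m, angles in rad, forces in N, time in s.
With the tool pointing down it reaches from about 0.35 to 0.975 m from the base axis. Payload 4.9 kg.
Tool frame: the origin (TCP) lies at the very end of the fingers, on their centre line; the grasp point (between the pads) lies 19 mm behind it; z points along the fingers, y is the line along which they close (so a half turn about z gives the same grasp; the last joint's range is limited). The gripper opens to 85 mm and grips with 20 to 120 N. Pads are 22 mm wide; open, the fingers measure 114 mm over their backs; the gripper's body (76 mm by 85 mm) begins 54 mm behind the grasp point. The pads swing forward as they close: fully open they stand 13 mm farther back than shut.
Start: joints at [-1.291, 0.053, 1.613, -0, 1.476, -0.119], TCP at [0.243, -0.576, 0.231] pointing down, gripper open.
Joint ranges: [-3.01, 3.01], [-1.01, 2.22], [0.06, 2.58], [-1.02, 4.17], [0.09, 2.62], [-3.14, 3.14]. Speed limits (rad/s): [2.57, 2.57, 3.14, 3.14, 3.14, 3.14].

### API

Orientations are given as a rotation vector (axis times angle).
In Python, from station import ctrl gives the robot as it stands.
- The arm moves only by the tool jog_arm, never from a script. Its argument "plan" is a list of rows, each a list of 7 numbers: the shift along the tool's x, y, z in units of 0.02 m (1.0 is 0.02 m), then the turn, a rotation vector about the tool's x, y, z in units of 45 degrees (1.0 is 45 degrees), then the opening, from -1 (shut) to 1 (fully open). A call has 1 to 8 rows; each row shifts and turns the commanded pose from where the row before left it, along the tool's axes as they then stand; what a row does not reach is not made up. A row lasts 1/10 s, in which the tool goes at most 50 mm and 8.59 degrees, less where a joint would pass 70% of its speed; a pose out of reach is approached as far as the arm can. A call with a number of a shift or a turn outside -1 to 1 is refused whole. A call with a gripper value outside its range is refused whole. The fingers move at their own pace and stop on an object; "grip_force" is the grip in N (left out, the last holds). Time passes only in rows, so rows that do not move let the fingers close. It gives the time, the measured TCP pose, the force, the opening and the grip force at its end, in the units of the state.
- ctrl.get_obs(): the state, without advancing time (a new reading comes with each control period).
- ctrl.get_image(name): name is "scene" or "top" or "wrist"; returns (picture, depth): 420x560x3 uint8, red, green, blue; 420x560 float32, m along the optical axis (not along the pixel's ray), 0 where there is no reading.
- ctrl.camera_info(name): a dict with "camera_matrix" (3x3 intrinsics, pixels), "rvec" (rotation vector, rad) and "tvec" (3), from world to camera coordinates, as OpenCV has them; the wrist camera has in their place "T_tool_cam" (4x4, takes a point from camera to tool coordinates, whose origin is the TCP and whose axes are the flange's). Camera axes: x right, y down, z forward; pixel columns grow to the right and rows downward; lengths in m; the calibration is good to about 2 mm. A picture is of the moment at which its call begins: read the wrist's pose just before it. camera_info takes no time and is no camera call.
- ctrl.finish_job(): hands the job in; it is judged then, once.
The state is a dict: "t": time; "q": joint angles; "dq": joint speeds; "effort": joint torques, N m; "tool_pos": TCP position; "tool_rot": TCP orientation; "contact_force": force on the tool from outside, world axes, zero at the start; "wrist_torque": the same for the moment, N m; "opening": finger opening in m; "grip_force": force on a finger pad.
Only numpy, scipy, OpenCV 4.12 (cv2) and the standard library are available. Lean on these libraries where they do the work, as an engineer would, in place of code of your own. Each camera call takes 0.05 s, during which the arm holds its last target. There are 200 camera calls.

### The job

Fit the loose crank onto the square shaft end on top of the welder's lift column until its hub is fully home, feeling for the flats by turning it under light pressure instead of forcing it down. Then wind the crank clockwise by its handle, keeping it fully on the shaft all the time and never straining it, until the red index on the work stage stands inside the green focus mark. Let go and leave the crank on the shaft; do not disturb the jar, the screwdriver or the white tray.

Things in the scene. Friction and masses are not known exactly. Their poses are not given: they have to be found in the camera images.
- crank: Loose crank, 0.32 kg. Steel hub 32 x 32 x 32 mm with a through square hole 17.2 mm wide, parallel to its sides. Flat arm 20 mm wide along the crank's +x, its top 20 mm above the hub's underside; at its end, 70 mm from the hole's axis, an upright black handle. Origin: on the hole's axis at the hub's underside; z up. Starts upright on the 3 mm blue mat.
- handle_mid (a point): Middle of the crank's black handle, a sleeve 24 mm in diameter that spins freely on its upright pin, from 22 to 78 mm above the hub's underside. This point lies 50 mm above the underside, 70 mm from the hole's axis.
- stage: Lift stage, fixed to the worktop: grey base, white column 100 mm wide with a grey cap 66 x 112 mm (top 193 mm high), work table with vise on its +x side. Origin: on the axis of the upright lead screw, under the base; z up. The screw turns stiffly (0.2 N m, about 3 N at the handle) and stays where left; clockwise from above raises the table 6 mm a turn. Neither stop is near.
- shaft_foot (a point): Foot of the screw's square end: on its axis, on top of the brass collar (32 mm wide, 8 mm tall), 201 mm above the worktop. From here the steel square, 16 mm across flats, rises 22 mm; on it a turned round tip, 15.6 mm wide, 6 mm long, tapering to 10 mm. Crank fully home: hub on the collar, its origin here. The flats stand at any angle, not measured: see or feel it (repeats every 90 degrees).
- index (a point): Tip of the red index on the work stage's carriage, a bar 2 mm tall in front of the scale strip on the column's front (+x) face, left (+y) side; moves up and down with the work table. It starts 13 to 20 mm below the mark.
- mark_mid (a point): Middle of the green focus mark, a clip 5 mm tall and 20 mm wide on the scale strip; it stays where it is.
- jar: Small amber jar with a white cap, 44 mm diameter, 55 mm tall, standing on the mat; origin at the centre of its underside. Bystander.
- driver: Screwdriver with a yellow handle, 150 mm long, lying on the mat along its own x; origin at its underside. Bystander.
- tray: White plastic parts tray 90 x 70 x 22 mm on the mat; origin at the centre of its underside. Bystander.
Mind the look-alikes: they are no part of the job. What is shaped like the crank but yellow is not meant.

How it is judged:
On the way, in this order (a step that is already met when the one before it is completed fails the run):
1. the crank's hub is fully home on the square shaft end (z of crank in the frame of shaft_foot between -0.003 and 0.003 m and horizontal distance between crank and shaft_foot below 0.003 m and angle between crank's own z axis and vertical below 0.1 rad), for 0.2 s.
2. the stage has been wound up so that the index stands inside the green mark (z of index in the frame of mark_mid between -0.002 and 0.002 m), for 0.2 s.
At the end, for the whole second after the job is handed in: The red index is within 2 mm of the middle of the green mark in height, and the crank, let go and at rest, is still fully home on the square shaft end (hub's underside within 3 mm of the collar, hole within 3 mm of the shaft's axis, tilted less than 6 degrees) (all of step 1 and all of step 2 and linear speed of crank below 0.02 m/s); the robot touches nothing.
It fails at once if the crank is forced down onto the shaft end: pressed on it with more than 45 N before the hub has slid down over the square (contact force between crank and stage above 45 N and z of crank in the frame of shaft_foot above 0.0205 m).
It fails at once if the crank is strained against the shaft (contact forces adding up to more than 100 N) (contact force between crank and stage above 100 N).
It fails at once if the crank comes off the shaft (hub lifted more than 8 mm) once the stage has been wound up from its start (distance of index from where it was at the start of the episode above 0.003 m and z of crank in the frame of shaft_foot above 0.008 m).
It fails at once if the jar is pushed more than 20 mm or tipped (distance of jar from where it was at the start of the episode above 0.02 m or angle between jar's own z axis and vertical above 0.3 rad).
It fails at once if the screwdriver or the tray is pushed more than 20 mm (distance of any of driver, tray from where it was at the start of the episode above 0.02 m).
It also fails if it takes over 72 s, if anything falls off the work surface, if the arm or the gripper's body presses on something with over 40 N, if the wrist force passes 120 N, or if a joint passes its speed limit or range.

## Working session

There is one attempt and no reset: what is moved stays moved. The work goes in short steps, Python scripts to look and compute and a tool call to move; the robot and the scene stay as the last step left them, time stands still between calls to the robot, and variables do not carry over. Pictures are saved under pics/ and viewed, at most 10 in all, crops included, and the job is handed in when it is done.

Besides the shell and the picture viewer there is one more tool, called after "Call:" as a command line: name --pt "numbers of a row" for each row, then --argument value for the rest. jog_arm: Moves the arm, as the interface text tells. Shifts and turns lie within -1 to 1; 1 stands for 0.02 m of shift or 45 degrees of turn. Its arguments: {"type":"object","properties":{"plan":{"type":"array"},"grip_force":{"type":"number"}},"required":["plan"]}

```bash
mkdir -p pics
cat > h.py <<'E'
import numpy as np, cv2, os
from station import ctrl
from scipy.spatial.transform import Rotation as R
def cam(name,obs=None):
    c=ctrl.camera_info(name);K=np.array(c["camera_matrix"])
    if "rvec" in c:
        Rm=cv2.Rodrigues(np.array(c["rvec"],float))[0];t=np.array(c["tvec"],float).ravel()
        return K,Rm.T,-Rm.T@t   # cam->world
    T=np.array(c["T_tool_cam"]);o=obs or ctrl.get_obs()
    Rt=R.from_rotvec(o["tool_rot"]).as_matrix()
    return K,Rt@T[:3,:3],Rt@T[:3,3]+np.array(o["tool_pos"])
def ray(C,u,v,z):
    K,Rm,p=C;d=Rm@np.linalg.solve(K,[u,v,1.]);return p+d*(z-p[2])/d[2]
def pt(C,u,v,dep):
    K,Rm,p=C;return p+Rm@(np.linalg.solve(K,[u,v,1.])*dep)
def shot(name,tag):
    o=ctrl.get_obs();im,d=ctrl.get_image(name);np.savez(f"pics/{tag}.npz",im=im,d=d)
    cv2.imwrite(f"pics/{tag}.png",im[:,:,::-1]);return im,d,cam(name,o)
def proj(C,P):
    K,Rm,p=C;q=K@(Rm.T@(np.array(P)-p));return q[:2]/q[2]
E
python3 - <<'E'
from h import *
for n in ("scene","top"):
    im,d,C=shot(n,n); print(n,C[2])
a=cv2.imread("pics/scene.png");b=cv2.imread("pics/top.png")
print(ctrl.get_obs())
E
```

```text
scene [1.17730204 0.42673276 0.60034206]
top [0.22762619 0.13146925 1.25386658]
{'t': 0.1, 'q': array([-1.29099747e+00,  5.33040379e-02,  1.61417074e+00, -3.70425701e-06,
        1.47602585e+00, -1.19014005e-01]), 'dq': array([ 0.00092576, -0.00158848, -0.00228574, -0.00043426, -0.00102787,
       -0.00064468]), 'effort': array([ 9.40815589e-04, -3.94906318e+01, -3.71362352e+01, -5.67032032e-05,
        3.87878987e-03,  5.93756340e-06]), 'tool_pos': array([ 0.24253382, -0.57539692,  0.2301694 ]), 'tool_rot': array([-3.07747593e+00, -6.21934287e-01,  2.46304311e-04]), 'contact_force': array([-0.27581541,  0.58109436, -0.58048662]), 'wrist_torque': array([-0.01941779,  0.00906443,  0.00296322]), 'grip_force': 0.0, 'opening': 0.085277990257675}
```

View pics/scene.png

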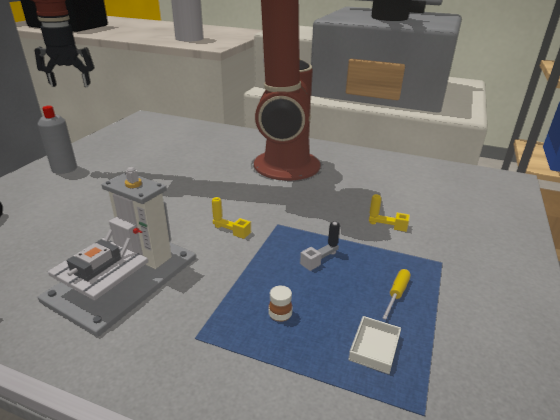

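View pics/top.png

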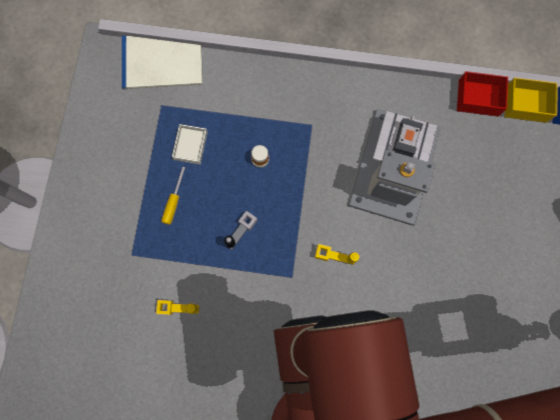

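The scene shows three crank shapes: two yellow ones at scene (231,222) and (390,215), and a steel one with a black handle at scene (311,258)/(334,235), top (248,220)/(230,240). The steel one on the mat fits the description, because the yellow ones are excluded. The shaft is at top (407,170). I'll confirm with one enlarged crop.

Run:
```python
from h import *
t=np.load("pics/top.npz");s=np.load("pics/scene.npz")
def crop(im,x,y,w,h,f):return cv2.resize(im[y:y+h,x:x+w,::-1],(w*f,h*f),interpolation=cv2.INTER_CUBIC)
A=crop(t["im"],215,200,50,50,8);B=crop(t["im"],375,140,65,50,8)[:, :400]
Cc=crop(s["im"],100,160,50,25*2,6)
C2=crop(s["im"],295,215,50,50,6)
top=np.hstack([A,B]);bot=np.zeros((300,800,3),np.uint8);bot[:,:300]=crop(s["im"],110,165,50,50,6)[:,:300]
bot[:,300:600]=crop(s["im"],125,200,50,50,6);bot[:,600:800]=crop(s["im"],300,215,50,75,4)
cv2.imwrite("pics/c1.png",np.vstack([top,bot])[:600] if False else cv2.resize(np.vstack([top,bot]),(685,600)))
T=cam("top")
for n,(u,v,z) in dict(hub=(248,220,.035),handle=(230,240,.081),shaft=(407,170,.229),jar=(260,153,.058),tray=(190,144,.025)).items():
    print(n,ray(T,u,v,z).round(4),'depth pt',pt(T,u,v,t["d"][v,u]).round(4))
S=cam("scene")
h=cv2.cvtColor(s["im"],cv2.COLOR_RGB2HSV)
roi=np.zeros(h.shape[:2],bool);roi[195:260,120:175]=1
for n,m in dict(red=(((h[...,0]<8)|(h[...,0]>172))&(h[...,1]>150)),green=((h[...,0]>40)&(h[...,0]<85)&(h[...,1]>90))).items():
    y,x=np.nonzero(m&roi);print(n,len(x),x.min(),x.max(),y.min(),y.max(),x.mean(),y.mean())
    u,v=int(x.mean()),int(y.mean());print(pt(S,u,v,s["d"][v,u]).round(4))
```

```text
hub [0.4549 0.2256 0.035 ] depth pt [0.4609 0.2281 0.0032]
handle [0.3939 0.2564 0.081 ] depth pt [0.3934 0.256  0.0845]
shaft [ 0.5695 -0.1027  0.229 ] depth pt [ 0.5735 -0.1055  0.217 ]
jar [0.6204 0.2194 0.058 ] depth pt [0.6192 0.2191 0.0619]
tray [0.6307 0.4009 0.025 ] depth pt [0.6371 0.4053 0.0053]
red 25 133 140 228 232 136.0 230.4
[ 0.6251 -0.0842  0.1149]Traceback (most recent call last):
  File "<stdin>", line 17, in <module>
    return umr_minimum(a, axis, None, out, keepdims, initial, where)
ValueError: zero-size array to reduction operation minimum which has no identity
```

View pics/c1.png

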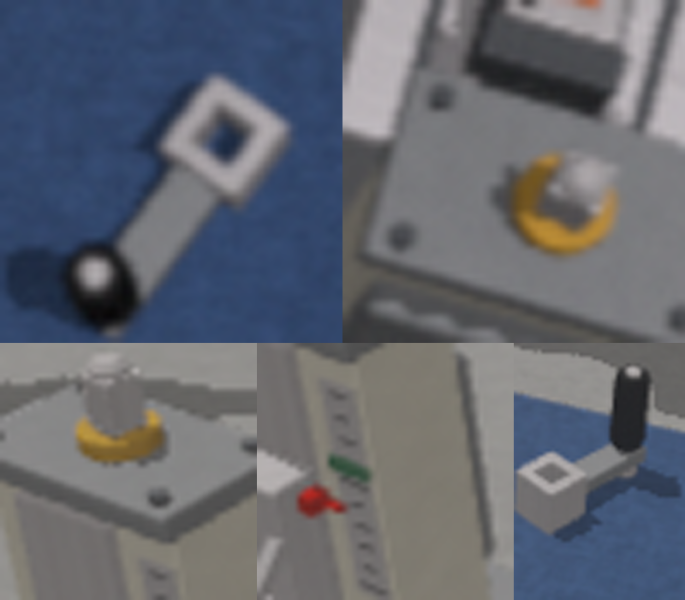

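The crop confirms the steel crank with its black handle on the mat: hub hole at top (248,220), handle top at (229,239). It also shows the shaft on its brass collar, and the red index just below the green mark at scene ~(138,230).

```bash
cat >> h.py <<'E'
def yaw(): 
    M=R.from_rotvec(ctrl.get_obs()["tool_rot"]).as_matrix();return M
def go(p,yawdeg=None):
    o=ctrl.get_obs();M=R.from_rotvec(o["tool_rot"]).as_matrix()
    s=M.T@(np.array(p)-o["tool_pos"])/.02
    print("shift units(total)",s.round(2),"t",o["t"])
    if yawdeg is not None:
        a=np.radians(yawdeg);x=np.array([np.cos(a),np.sin(a),0]);z=np.array([0,0,-1.]);W=np.c_[x,np.cross(z,x),z]
        print("turn units",(R.from_matrix(M.T@W).as_rotvec()/np.radians(45)).round(3))
E
python3 - <<'E'
from h import *
print(np.array(ctrl.camera_info("wrist")["T_tool_cam"]).round(4),ctrl.camera_info("wrist")["camera_matrix"],cam("scene")[0])
print(yaw().round(3))
s=np.load("pics/scene.npz");h=cv2.cvtColor(s["im"],cv2.COLOR_RGB2HSV)
g=s["im"].astype(int);m=(g[...,1]-g[...,0]>20)
m[:200]=0;m[260:]=0;m[:,:120]=0;m[:,175:]=0
y,x=np.nonzero(m);print(len(x),x.min(),x.max(),y.min(),y.max(),x.mean(),y.mean());S=cam("scene");print(pt(S,int(x.mean()),int(y.mean()),s["d"][int(y.mean()),int(x.mean())]))
# stage orientation from cap corners in top image: grey cap
go([.57,-.1,.40],-27)
E
```

```text
[[-1.000e-04 -9.641e-01 -2.656e-01  6.750e-02]
 [ 1.000e+00  2.000e-04 -9.000e-04 -1.000e-04]
 [ 9.000e-04 -2.656e-01  9.641e-01 -1.423e-01]
 [ 0.000e+00  0.000e+00  0.000e+00  1.000e+00]] [[298.96603526   0.         275.11919116]
 [  0.         298.96603526 203.99522167]
 [  0.           0.           1.        ]] [[429.56828584   0.         282.22844656]
 [  0.         429.56828584 215.67793868]
 [  0.           0.           1.        ]]
[[ 0.922  0.388 -0.001]
 [ 0.388 -0.922  0.002]
 [ 0.    -0.002 -1.   ]]
15 139 145 222 225 141.66666666666666 223.73333333333332
[ 0.61711017 -0.0757912   0.12872934]
shift units(total) [ 24.32 -15.56  -8.46] t 0.1
turn units [-2.000e-03  1.000e-03  1.108e+00]
```

Call:
jog_arm --pt "1 -0.64 -0.6 0 0 0 1" --pt "1 -0.64 -0.6 0 0 0 1" --pt "1 -0.64 -0.6 0 0 0 1" --pt "1 -0.64 -0.6 0 0 0 1" --pt "1 -0.64 -0.6 0 0 0 1" --pt "1 -0.64 -0.6 0 0 0 1" --pt "1 -0.64 -0.6 0 0 0 1" --pt "1 -0.64 -0.6 0 0 0 1"

```text
t: 0.9
tool_pos: [0.3507, -0.4184, 0.3272]
tool_rot: [-3.078, -0.622, 0.001]
contact_force: [0.9, -0.1, -0.4]
opening: 0.0855
grip_force: 0.0
```

Call:
jog_arm --pt "1 -0.64 0 0 0 0 1" --pt "1 -0.64 0 0 0 0 1" --pt "1 -0.64 0 0 0 0 1" --pt "1 -0.64 0 0 0 0 1" --pt "1 -0.64 0 0 0 0 1" --pt "1 -0.64 0 0 0 0 1" --pt "1 -0.64 0 0 0 0 1" --pt "1 -0.64 0 0 0 0 1"

```text
t: 1.7
tool_pos: [0.4583, -0.2619, 0.3267]
tool_rot: [-3.079, -0.622, 0.001]
contact_force: [-0.4, -0.0, -0.3]
opening: 0.0854
grip_force: 0.0
```

Call:
jog_arm --pt "1 -0.64 0 0 0 0 1" --pt "1 -0.64 0 0 0 0 1" --pt "1 -0.64 0 0 0 0 1" --pt "1 -0.64 0 0 0 0 1" --pt "1 -0.64 0 0 0 0 1" --pt "1 -0.64 0 0 0 0 1" --pt "1 -0.64 0 0 0 0 1" --pt "1 -0.64 0 0 0 0 1"

```text
t: 2.5
tool_pos: [0.566, -0.1055, 0.3267]
tool_rot: [-3.079, -0.622, 0.001]
contact_force: [0.2, -0.2, 0.5]
opening: 0.0854
grip_force: 0.0
```

Run:
```python
from h import *
im,d,C=shot("wrist","w1")
b=im[:,:,::-1].copy()
u,v=proj(C,[.5695,-.1027,.229]).astype(int);print(u,v)
cv2.imwrite("pics/w1c.png",cv2.resize(b[v-60:v+60,u-80:u+80],(800,600),interpolation=cv2.INTER_CUBIC))
print(C[2],C[1].round(3).tolist())
h=cv2.cvtColor(im,cv2.COLOR_RGB2HSV);m=((h[...,0]>10)&(h[...,0]<28)&(h[...,1]>130)).astype(np.uint8)
n,l,st,ce=cv2.connectedComponentsWithStats(m)
for i in range(1,n):
    if st[i,4]>60:print(st[i],ce[i],ray(C,*ce[i],.201).round(4))
```

```text
274 200
[ 0.62829905 -0.07923855  0.46890038] [[0.388, -0.888, -0.246], [-0.922, -0.375, -0.102], [-0.002, 0.266, -0.964]]
[ 63  18  19  33 263] [74.4486692  37.25475285] [0.6255 0.0956 0.201 ]
[529  52  31  42 603] [548.66500829  75.38640133] [ 0.7501 -0.2737  0.201 ]
[270 166  32  30 226] [286.19911504 174.62389381] [ 0.5892 -0.1061  0.201 ]
[ 139  211   63   56 1242] [169.9041868  234.52898551] [ 0.4928 -0.0266  0.201 ]
```

View pics/w1c.png

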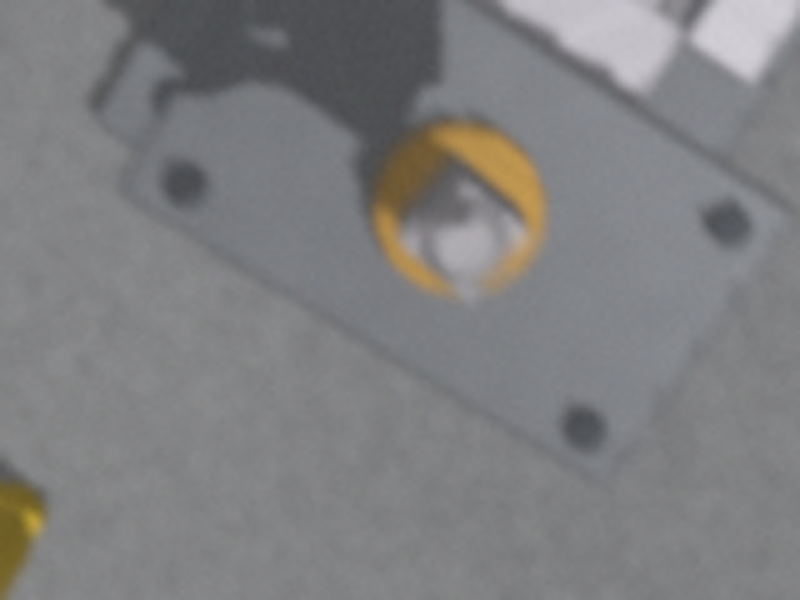

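The shaft is in clear view. The brass collar is centred at pixel (286,182). The square top's left and right corners are at about (274,186) and (299,185.6), and its bottom corner is at (287.6,199.6).

Run:
```python
from h import *
C=cam("wrist")
f=lambda x,y,z:ray(C,194+x/5,140+y/5,z)
print("collar",f(460,209,.201).round(4), f(372,209,.201)-f(548,209,.201))
L,Rr,B=f(400,232,.223),f(525,228,.223),f(468,298,.223)
c=(L+Rr)/2;print("sq",c.round(4),np.linalg.norm(L-Rr),np.linalg.norm(B-c))
for p in(L,Rr,B):print(np.degrees(np.arctan2(*(p-c)[1::-1]))%90)
print("tip",f(463,240,.229))
go([.455,.2256,.15],-27)
```

```text
collar [ 0.5846 -0.1056  0.201 ] [-0.01254086  0.02948258  0.        ]
sq [ 0.5851 -0.1051  0.223 ] 0.020969541404633887 0.011826292843701758
24.916502886921222
24.916502886921222
28.13649010143638
tip [ 0.58470154 -0.10514404  0.229     ]
shift units(total) [  1.24 -17.29   8.87] t 2.55
turn units [-0.004 -0.     1.111]
```

Call:
jog_arm --pt "0.07 -1 0 0 0 0 1" --pt "0.07 -1 0 0 0 0 1" --pt "0.07 -1 0 0 0 0 1" --pt "0.07 -1 0 0 0 0 1" --pt "0.07 -1 0 0 0 0 1" --pt "0.07 -1 0 0 0 0 1" --pt "0.07 -1 0 0 0 0 1" --pt "0.07 -1 0.5 0 0 0 1"

```text
t: 3.35
tool_pos: [0.5132, 0.0465, 0.319]
tool_rot: [3.079, 0.622, 0.005]
contact_force: [-1.1, 0.4, 1.1]
opening: 0.0852
grip_force: 0.0
```

Call:
jog_arm --pt "0.07 -1 0.9 0 0 0 1" --pt "0.07 -1 0.9 0 0 0 1" --pt "0.07 -1 0.9 0 0 0 1" --pt "0.07 -1 0.9 0 0 0 1" --pt "0.07 -1 0.9 0 0 0 1" --pt "0.07 -1 0.9 0 0 0 1" --pt "0.07 -1 0.9 0 0 0 1" --pt "0.07 -1 0.9 0 0 0 1"

```text
t: 4.15
tool_pos: [0.4607, 0.198, 0.1728]
tool_rot: [-3.079, -0.622, -0.001]
contact_force: [-0.1, -0.0, 0.5]
opening: 0.0856
grip_force: 0.0
```

Call:
jog_arm --pt "0.07 -1 0.9 0 0 0.18 1" --pt "0 0 0 0 0 0.18 1" --pt "0 0 0 0 0 0.18 1" --pt "0 0 0 0 0 0.18 1" --pt "0 0 0 0 0 0.18 1" --pt "0 0 0 0 0 0.18 1" --pt "0 0 0 0 0 0 1"

```text
t: 4.85
tool_pos: [0.4547, 0.2162, 0.1555]
tool_rot: [-3.063, 0.7, -0.0]
contact_force: [0.1, 0.7, 0.8]
opening: 0.0853
grip_force: 0.0
```

Run:
```python
from h import *
im,d,C=shot("wrist","w2")
b=im[:,:,::-1].copy()
u,v=proj(C,[.435,.238,.05]).astype(int);print(u,v)
x0,y0=max(u-120,0),max(v-90,0);print(x0,y0)
cv2.imwrite("pics/w2c.png",cv2.resize(b[y0:y0+180,x0:x0+240],None,fx=3.33,fy=3.33,interpolation=cv2.INTER_CUBIC))
print(ctrl.get_obs()["tool_pos"])
```

```text
263 232
143 142
[0.45481529 0.21616142 0.15542329]
```

View pics/w2c.png

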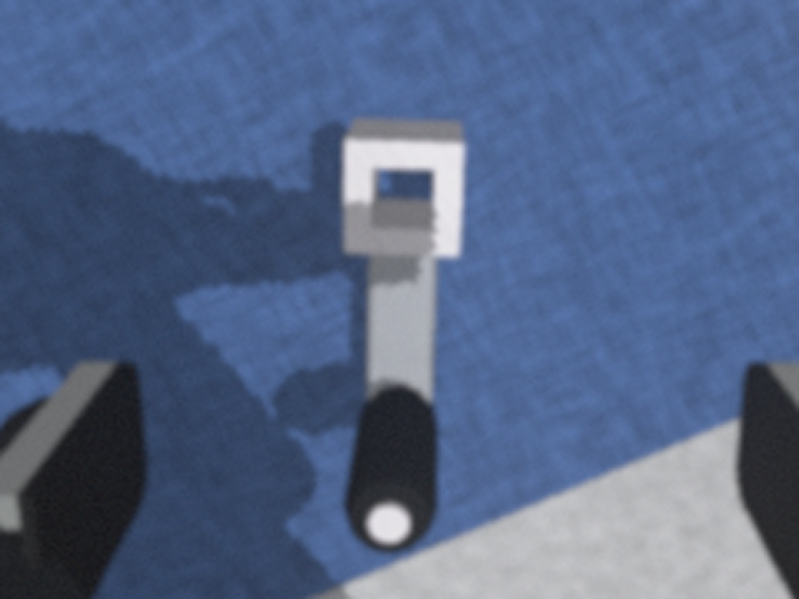

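The wrist crop shows the steel crank, well aligned. The hub top corners are at crop (343,140), (464,140), (461,256) and (344,256), and the handle top is at (388,523).

Run:
```python
from h import *
C=cam("wrist")
f=lambda x,y,z:ray(C,143+x/3.33,142+y/3.33,z)
q=[f(x,y,.035) for x,y in((343,140),(464,140),(461,256),(344,256))]
c=sum(q)/4;print(c.round(4),[np.linalg.norm(q[i]-q[i-1]).round(4) for i in range(4)])
for i,j in((0,1),(3,2),(3,0),(2,1)):print(np.degrees(np.arctan2(*(q[j]-q[i])[1::-1]))%90-90)
k=f(388,523,.081);print(k.round(4),np.linalg.norm((k-c)[:2]),np.degrees(np.arctan2(*(k-c)[1::-1]))-180)
go([c[0],c[1],.025],-27)
print(np.degrees(np.arctan2(yaw()[1,0],yaw()[0,0])))
```

```text
[0.4566 0.227  0.035 ] [np.float64(0.0328), np.float64(0.0325), np.float64(0.0328), np.float64(0.0325)]
-25.576639736698553
-25.563917023022213
-26.600809075539082
-26.68298822058493
[0.3939 0.26   0.081 ] 0.07080983965269655 -27.770291151707823
shift units(total) [-0.16 -0.53  6.52] t 4.9
turn units [-0.    -0.     0.031]
-25.591802470648854
```

Call:
jog_arm --pt "-0.16 -0.53 0.9 0 0 0.02 1" --pt "0 0 1 0 0 0 1" --pt "0 0 1 0 0 0 1" --pt "0 0 1 0 0 0 1" --pt "0 0 1 0 0 0 1" --pt "0 0 1 0 0 0 1" --pt "0 0 1 0 0 0 1" --pt "0 0 0.5 0 0 0 1"

```text
t: 5.7
tool_pos: [0.4558, 0.2267, 0.0056]
tool_rot: [3.056, -0.72, -0.004]
contact_force: [1.0, -0.1, 0.2]
opening: 0.0856
grip_force: 0.0
```

Call:
jog_arm --grip_force 60 --pt "0 0 0 0 0 0 0" --pt "0 0 0 0 0 0 -1" --pt "0 0 0 0 0 0 -1" --pt "0 0 0 0 0 0 -1" --pt "0 0 0 0 0 0 -1" --pt "0 0 0 0 0 0 -1" --pt "0 0 0 0 0 0 -1" --pt "0 0 0 0 0 0 -1"

```text
t: 6.5
tool_pos: [0.4587, 0.2274, 0.0089]
tool_rot: [-3.056, 0.724, -0.004]
contact_force: [-0.2, -0.6, 6.1]
opening: 0.0308
grip_force: 61.5
```

Call:
jog_arm --pt "0 0 -0.5 0 0 0 -1" --pt "0 0 -1 0 0 0 -1" --pt "0 0 -1 0 0 0 -1" --pt "0 0 -1 0 0 0 -1" --pt "0 0 -1 0 0 0 -1" --pt "0 0 -1 0 0 0 -1" --pt "0 0 -1 0 0 0 -1" --pt "0 0 -1 0 0 0 -1"

```text
t: 7.3
tool_pos: [0.4562, 0.2267, 0.1571]
tool_rot: [3.056, -0.724, -0.003]
contact_force: [0.1, 0.2, -3.9]
opening: 0.0309
grip_force: 60.3
```

Call:
jog_arm --pt "0 0 -1 0 0 0 -1" --pt "0 0 -1 0 0 0 -1" --pt "0 0 -1 0 0 0 -1" --pt "0 0 -1 0 0 0 -1" --pt "0 0 -1 0 0 0 -1" --pt "0 0 -1 0 0 0 -1" --pt "0 0 -0.5 0 0 0 -1" --pt "0 0 0 0 0 0 -1"

```text
t: 8.1
tool_pos: [0.4576, 0.2272, 0.2885]
tool_rot: [-3.056, 0.724, -0.003]
contact_force: [-0.2, -0.1, -3.4]
opening: 0.0308
grip_force: 60.5
```

Run:
```python
from h import *
im,d,C=shot("wrist","w3")
cv2.imwrite("pics/w3c.png",cv2.resize(im[200:420,175:375,::-1],None,fx=2.7,fy=2.7,interpolation=cv2.INTER_CUBIC))
o=ctrl.get_obs();print(o["tool_pos"],o["contact_force"],o["wrist_torque"],o["opening"])
print(yaw().round(3))
go([.585,-.105,.275],-19)
```

```text
[0.45715914 0.22698083 0.28705383] [-0.08908213 -0.20052141 -3.97855628] [-0.00210184 -0.15024254 -0.00120396] 0.03080588794810024
[[ 0.894 -0.449 -0.   ]
 [-0.449 -0.894 -0.   ]
 [-0.     0.    -1.   ]]
shift units(total) [13.16 11.97  0.6 ] t 8.15
turn units [ 0.    0.   -0.17]
```

View pics/w3c.png

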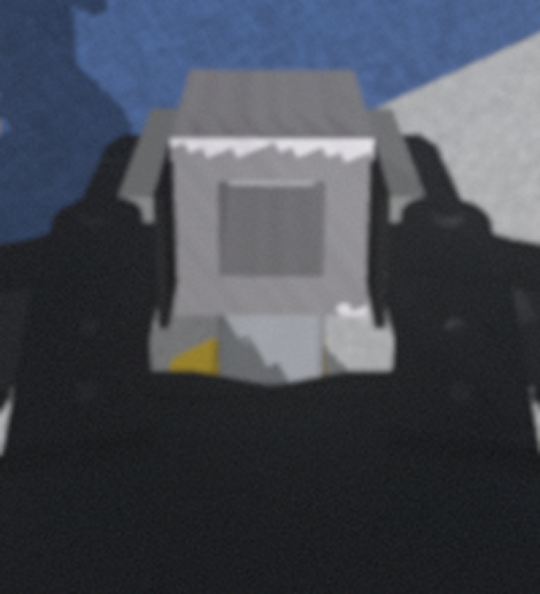

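The crank is held squarely. The hub's top edge runs from crop (168,137) to (378,137), and the hole is centred at (272,229). Next I work out its pose in the tool frame.

Run:
```python
from h import *
c=ctrl.camera_info("wrist");K=np.array(c["camera_matrix"]);T=np.array(c["T_tool_cam"])
p=lambda x,y:np.linalg.solve(K,[175+x/2.7,200+y/2.7,1.])
def at(x,y,zt):
    d=T[:3,:3]@p(x,y);return T[:3,3]+d*(zt-T[2,3])/d[2]
for zt in(-.022,-.025,-.028,-.031):
    q=[at(*a,zt) for a in((168,137),(378,137),(369,314),(173,314),(272,229),(219,229),(325,229),(272,183),(272,276))]
    print(zt,"w",np.round([q[1][1]-q[0][1],q[2][1]-q[3][1],q[0][0]-q[3][0],q[6][1]-q[5][1],q[7][0]-q[8][0]],4),"hub c",np.round(sum(q[:4])/4,4)[:2],"hole",q[4][:2].round(4))
```

```text
-0.022 w [0.0339 0.0338 0.0331 0.0177 0.0174] hub c [-0.0036  0.0001] hole [-0.0037  0.0001]
-0.025 w [0.0331 0.033  0.0323 0.0173 0.017 ] hub c [-0.0018  0.0001] hole [-0.0019  0.0001]
-0.028 w [0.0323 0.0321 0.0315 0.0168 0.0166] hub c [-0.      0.0001] hole [-0.0001  0.0001]
-0.031 w [0.0314 0.0313 0.0307 0.0164 0.0161] hub c [0.0018 0.    ] hole [0.0016 0.0001]
```

Call:
jog_arm --pt "0.94 0.855 0 0 0 0 -1" --pt "0.94 0.855 0 0 0 0 -1" --pt "0.94 0.855 0 0 0 0 -1" --pt "0.94 0.855 0 0 0 0 -1" --pt "0.94 0.855 0 0 0 0 -1" --pt "0.94 0.855 0 0 0 0 -1" --pt "0.94 0.855 0 0 0 0 -1" --pt "0.94 0.855 0 0 0 0 -1"

```text
t: 8.95
tool_pos: [0.5297, 0.0364, 0.2849]
tool_rot: [3.057, -0.724, -0.006]
contact_force: [0.1, 0.3, -4.5]
opening: 0.0308
grip_force: 60.5
```

Call:
jog_arm --pt "0.94 0.855 0 0 0 0 -1" --pt "0.94 0.855 0 0 0 0 -1" --pt "0.94 0.855 0 0 0 0 -1" --pt "0.94 0.855 0 0 0 0 -1" --pt "0.94 0.855 0 0 0 0 -1" --pt "0.94 0.855 0 0 0 0 -1" --pt "0 0 0 0 0 -0.17 -1" --pt "0 0 0 0 0 0 -1"

```text
t: 9.75
tool_pos: [0.5845, -0.1054, 0.2847]
tool_rot: [-3.097, 0.521, 0.006]
contact_force: [-0.5, -0.1, -3.4]
opening: 0.0307
grip_force: 60.6
```

Run:
```python
from h import *
o=ctrl.get_obs();print(o["tool_pos"],o["contact_force"])
go([.586,-.1053,.241],-19)
```

```text
[ 0.58446099 -0.10542404  0.28466963] [-0.45063884 -0.14925277 -3.40298057]
shift units(total) [ 0.08 -0.03  2.18] t 9.75
turn units [-0.     0.005 -0.002]
```

Call:
jog_arm --pt "0.08 -0.03 0.9 0 0 0 -1" --pt "0 0 0.9 0 0 0 -1" --pt "0 0 0.3 0 0 0 -1" --pt "0 0 0.2 0 0 0 -1" --pt "0 0 0.15 0 0 0 -1" --pt "0 0 0.1 0 0 0 -1" --pt "0 0 0.1 0 0 0 -1" --pt "0 0 0 0 0 0 -1"

```text
t: 10.55
tool_pos: [0.5872, -0.105, 0.2349]
tool_rot: [3.098, -0.519, 0.002]
contact_force: [0.6, 0.4, -3.8]
opening: 0.031
grip_force: 60.8
```

Call:
jog_arm --pt "0 0 0.1 0 0 0 -1" --pt "0 0 0.1 0 0 0 -1" --pt "0 0 0.1 0 0 0 -1" --pt "0 0 0 0 0 0 -1"

```text
t: 10.95
tool_pos: [0.5877, -0.1052, 0.2342]
tool_rot: [3.098, -0.518, 0.006]
contact_force: [-8.5, 1.9, 14.6]
opening: 0.0313
grip_force: 63.0
```

Call:
jog_arm --pt "0 0 0.1 0 0 0 -1" --pt "0 0 0.1 0 0 0 -1" --pt "0 0 0 0 0 0 -1"

```text
t: 11.25
tool_pos: [0.588, -0.1053, 0.2338]
tool_rot: [3.097, -0.518, 0.008]
contact_force: [-13.4, 3.6, 25.4]
opening: 0.0312
grip_force: 64.5
```

Call:
jog_arm --pt "0 0 -0.25 0 0 0 -1" --pt "-0.17 0 0 0 0 0 -1" --pt "0 0 0.1 0 0 0 -1" --pt "0 0 0.1 0 0 0 -1" --pt "0 0 0 0 0 0 -1"

```text
t: 11.75
tool_pos: [0.5869, -0.105, 0.234]
tool_rot: [3.096, -0.518, 0.019]
contact_force: [-3.0, 1.0, 20.9]
opening: 0.0307
grip_force: 63.9
```

Run:
```python
from h import *
im,d,C=shot("wrist","w4");o=ctrl.get_obs();print(o["tool_pos"],o["contact_force"],o["wrist_torque"]);print(yaw().round(3).tolist())
A=cv2.resize(im[220:340,215:335,::-1],(400,400),interpolation=cv2.INTER_CUBIC)
s,_,S=shot("scene","s4")
u,v=proj(S,[.585,-.105,.23]).astype(int);print(u,v)
B=cv2.resize(s[v-40:v+40,u-40:u+40,::-1],(400,400),interpolation=cv2.INTER_CUBIC)
cv2.imwrite("pics/w4c.png",np.hstack([A,B]))
```

```text
[ 0.58687781 -0.10496471  0.2339861 ] [-3.52700894  1.56746729 21.90633523] [ 0.00144864  0.7309964  -0.00511387]
[[0.945, -0.326, 0.011], [-0.326, -0.946, -0.004], [0.012, 0.0, -1.0]]
130 167
```

View pics/w4c.png

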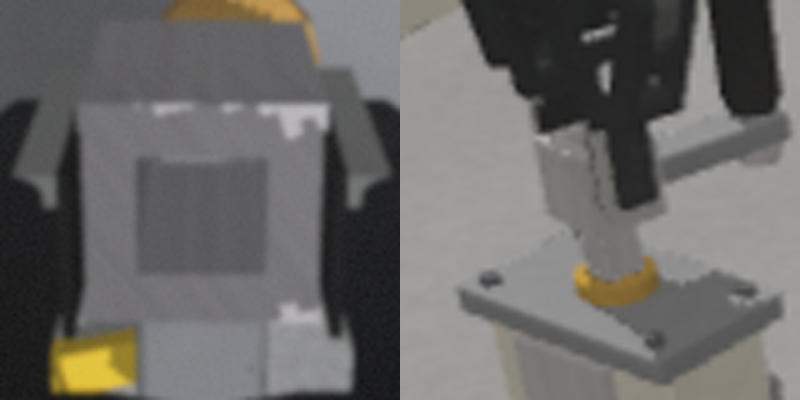

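The wrist crop shows the hub still square in the grip, with the brass collar peeking out behind it on the right. The scene crop shows the hub resting on the shaft end, with the shaft off to its right (handle side). I'll fit the collar circle to find the offset.

```bash
cat > fit.py <<'E'
from h import *
from scipy.optimize import least_squares
def brass(im):
    h=cv2.cvtColor(im,cv2.COLOR_RGB2HSV);return ((h[...,0]>8)&(h[...,0]<28)&(h[...,1]>100)).astype(np.uint8)
def edges(im,box):
    x0,y0,x1,y1=box;m=np.zeros(im.shape[:2],np.uint8);m[y0:y1,x0:x1]=brass(im)[y0:y1,x0:x1]
    cs=cv2.findContours(m,cv2.RETR_EXTERNAL,cv2.CHAIN_APPROX_NONE)[0];return max(cs,key=cv2.contourArea)[:,0]
E
python3 - <<'E'
from fit import *
c=ctrl.camera_info("wrist");K=np.array(c["camera_matrix"]);T=np.array(c["T_tool_cam"])
z=np.load("pics/w4.npz");e=edges(z["im"],(255,200,320,250));C=cam("wrist")
print(e[:,0].min(),e[:,0].max(),e[:,1].min(),e[:,1].max())
M=yaw();tp=ctrl.get_obs()["tool_pos"]
P=np.array([M.T@(ray(C,u,v,.201)-tp) for u,v in e])
# outer: upper & right boundary: per column topmost
top=[];
for u in range(e[:,0].min(),e[:,0].max()+1):
    v=e[e[:,0]==u,1].min()-.5;top.append((M.T@(ray(C,u,v,.201)-tp))[:2])
top=np.array(top)
f=lambda q:np.hypot(*(top-q).T)-.016
r=least_squares(f,[0,0],loss="soft_l1",f_scale=.0005);print("collar centre in tool xy",r.x,np.abs(r.fun).max(),np.round(top*1000,1).tolist())
# w1 fit
import types
S=cam("scene");
for tag in("scene","s4"):
    im=np.load(f"pics/{tag}.npz")["im"];e=edges(im,(115,165,155,200))
    P=np.array([ray(S,u,v,.201)[:2] for u,v in e]);print(tag,e[:,0].min(),e[:,0].max(),e[:,1].min(),e[:,1].max(),"centre u",ray(S,(e[:,0].min()+e[:,0].max())/2,(e[:,1].max()+e[:,1].min())/2,.2).round(4))
Tt=cam("top");im=np.load("pics/top.npz")["im"];e=edges(im,(395,155,425,185))
P=np.array([ray(Tt,u,v,.201)[:2] for u,v in e]);r=least_squares(lambda q:np.hypot(*(P-q).T)-.016,P.mean(0),loss="soft_l1",f_scale=.001);print("top fit",r.x)
E
```

```text
265 306 213 225
collar centre in tool xy [-0.00288744  0.00568519] 0.0006056738438453575 [[6.4, -6.6], [7.7, -6.0], [8.4, -5.3], [9.0, -4.7], [9.7, -4.1], [10.3, -3.5], [11.0, -2.8], [11.0, -2.2], [11.6, -1.6], [11.6, -1.0], [12.2, -0.4], [12.2, 0.2], [12.2, 0.8], [12.9, 1.5], [12.9, 2.1], [12.9, 2.7], [12.9, 3.3], [12.9, 3.9], [12.9, 4.5], [12.9, 5.1], [12.9, 5.8], [12.9, 6.4], [13.5, 7.0], [13.5, 7.6], [12.9, 8.2], [12.9, 8.8], [12.9, 9.4], [12.9, 10.1], [12.2, 10.7], [12.2, 11.3], [11.6, 11.9], [11.6, 12.5], [11.0, 13.2], [11.0, 13.8], [11.0, 14.4], [10.3, 15.0], [9.7, 15.7], [9.0, 16.3], [8.4, 16.9], [7.1, 17.6], [6.4, 18.2], [5.8, 18.8]]
scene 125 141 178 187 centre u [ 0.5901 -0.1012  0.2   ]
s4 125 141 179 187 centre u [ 0.5918 -0.0999  0.2   ]
top fit [ 0.58149316 -0.10961455]
```

The collar is at tool (-2.9, +5.7) mm, which agrees with the top-camera fit. The first view was taken while the arm was still settling. I'll lift and re-centre.

Call:
jog_arm --pt "0 0 -0.3 0 0 0 -1" --pt "-0.1 0.28 0 0 0 0 -1" --pt "0 0 0 0 0 0 -1" --pt "0 0 0.1 0 0 0 -1" --pt "0 0 0.1 0 0 0 -1" --pt "0 0 0.1 0 0 0 -1" --pt "0 0 0 0 0 0 -1"

```text
t: 12.55
tool_pos: [0.5821, -0.1097, 0.2257]
tool_rot: [3.097, -0.519, 0.011]
contact_force: [8.9, -3.3, -0.4]
opening: 0.0311
grip_force: 61.0
```

Call:
jog_arm --pt "0 0 0.1 0 0 0 -1" --pt "0 0 0.1 0 0 0 -1" --pt "0 0 0 0 0 0 -1"

```text
t: 12.85
tool_pos: [0.5822, -0.1097, 0.2213]
tool_rot: [3.097, -0.519, 0.011]
contact_force: [10.2, -2.9, -0.6]
opening: 0.0311
grip_force: 61.1
```

Call:
jog_arm --pt "0.05 0 0.1 0 0 0 -1" --pt "0 0 0.1 0 0 0 -1" --pt "0 0 0.1 0 0 0 -1" --pt "0 0 0 0 0 0 -1"

```text
t: 13.25
tool_pos: [0.5824, -0.1098, 0.2146]
tool_rot: [3.097, -0.519, 0.007]
contact_force: [8.7, -3.3, -0.9]
opening: 0.0309
grip_force: 61.1
```

Call:
jog_arm --pt "0 0 0.1 0 0 0 -1" --pt "0 0 0.1 0 0 0 -1" --pt "0 0 0.1 0 0 0 -1" --pt "0 0 0 0 0 0 -1"

```text
t: 13.65
tool_pos: [0.5825, -0.1098, 0.2088]
tool_rot: [3.097, -0.519, 0.007]
contact_force: [8.0, -3.6, -0.6]
opening: 0.0311
grip_force: 61.1
```

Call:
jog_arm --pt "0.03 0 0.1 0 0 0 -1" --pt "0 0 0.1 0 0 0 -1" --pt "0 0 0 0 0 0 -1"

```text
t: 13.95
tool_pos: [0.5826, -0.1098, 0.2068]
tool_rot: [3.097, -0.519, 0.005]
contact_force: [3.2, -1.3, 6.9]
opening: 0.0309
grip_force: 62.0
```

Call:
jog_arm --pt "0 0 0.1 0 0 0 -1" --pt "0 0 0.1 0 0 0 -1" --pt "0 0 0 0 0 0 -1"

```text
t: 14.25
tool_pos: [0.5827, -0.1098, 0.2067]
tool_rot: [3.097, -0.519, 0.006]
contact_force: [-5.4, 0.0, 21.7]
opening: 0.031
grip_force: 63.8
```

Home: TCP z is 0.2067, so the underside is at 0.201. Now I release and lift.

Call:
jog_arm --pt "0 0 -0.1 0 0 0 -1" --pt "0 0 0 0 0 0 1" --pt "0 0 0 0 0 0 1" --pt "0 0 0 0 0 0 1" --pt "0 0 0 0 0 0 1" --pt "0 0 0 0 0 0 1" --pt "0 0 0 0 0 0 1" --pt "0 0 -0.3 0 0 0 1"

```text
t: 15.05
tool_pos: [0.5809, -0.1088, 0.2083]
tool_rot: [-3.098, 0.518, 0.004]
contact_force: [0.2, -1.0, 0.4]
opening: 0.0857
grip_force: 0.0
```

Call:
jog_arm --pt "0 0 -1 0 0 0 1" --pt "0 0 -1 0 0 0 1" --pt "0 0 -1 0 0 0 1" --pt "0 0 -1 0 0 0 1" --pt "0 0 -1 0 0 0 1" --pt "0 0 -0.5 0 0 0 1" --pt "0 0 0 0 0 0 1" --pt "0 0 0 0 0 0 1"

```text
t: 15.85
tool_pos: [0.5813, -0.1089, 0.3187]
tool_rot: [-3.098, 0.519, 0.001]
contact_force: [0.0, -0.1, -0.0]
opening: 0.0855
grip_force: 0.0
```

Run:
```python
from fit import *
im,d,C=shot("wrist","w5");o=ctrl.get_obs();print(o["tool_pos"],o["contact_force"])
s,_,S=shot("scene","s5")
A=cv2.resize(im[120:420,130:430,::-1],(400,400))
B=cv2.resize(s[150:250,100:200,::-1],(400,400),interpolation=cv2.INTER_CUBIC)
cv2.imwrite("pics/w5c.png",np.hstack([A,B]))
go([.5155,-.0868,.242],-19)
```

```text
[ 0.58107568 -0.10887342  0.31792235] [ 0.58963318 -0.20220894 -0.11805235]
shift units(total) [-3.44  0.02  3.79] t 15.95
turn units [ 0.     0.003 -0.   ]
```

View pics/w5c.png

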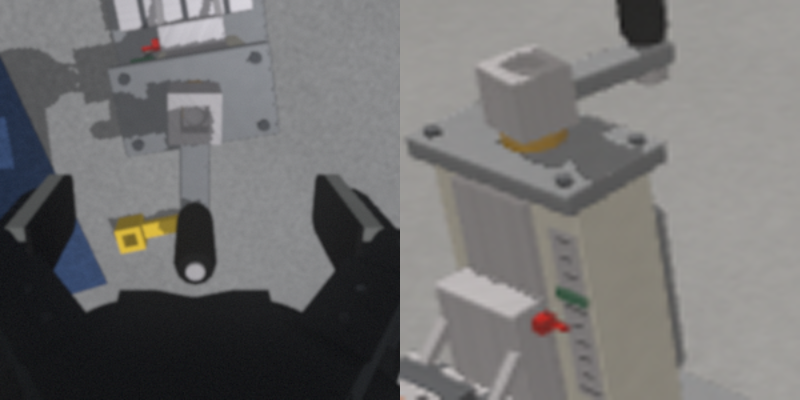

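The crank sits home on the collar, with the handle top at wrist pixel (276,323). In the scene view the index tip (141.5,232) is below the mark (143,224.5).

```bash
cat >> fit.py <<'E'
def gap(tag):
    z=np.load(f"pics/{tag}.npz");im,d=z["im"].astype(float),z["d"];S=cam("scene");r,g,b=im[...,0],im[...,1],im[...,2]
    win=np.zeros(r.shape,bool);win[200:255,120:165]=1
    out={}
    for n,w in dict(red=np.clip(r-np.maximum(g,b)-30,0,None)*win,green=np.clip(g-np.maximum(r,b)-8,0,None)*win).items():
        y,x=np.nonzero(w);ww=w[y,x];P=np.array([pt(S,u,v,d[v,u]) for u,v in zip(x,y)])
        out[n]=(np.average(x,weights=ww),np.average(y,weights=ww),np.average(P,axis=0,weights=ww),len(x))
        print(tag,n,len(x),"px %.2f %.2f"%out[n][:2],out[n][2].round(4),"x range",x.min(),x.max(),"y",y.min(),y.max())
    # red blob bar tip: rightmost columns
    w=np.clip(r-np.maximum(g,b)-30,0,None)*win
    for u in range(130,146):
        c=w[:,u]
        if c.sum()>20:print(u,"%.2f"%np.average(np.arange(len(c)),weights=c),int(c.sum()),end="; ")
    print()
E
python3 - <<'E'
from fit import *
C=cam("wrist");k=ray(C,276.3,323.3,.279);print("handle",k);e=ray(C,130+.75*195,120+.75*92,.233);print("hub top",e)
go([k[0],k[1],.242])
gap("scene");gap("s5")
S=cam("scene");print(proj(S,[.617,-.076,.13])-proj(S,[.617,-.076,.11]),proj(S,[.622,-.076,.13])-proj(S,[.617,-.076,.13]))
E
```

```text
handle [ 0.51447724 -0.08647524  0.279     ]
hub top [ 0.59650597 -0.11470539  0.233     ]
shift units(total) [-3.5   0.03  3.79] t 15.95
scene red 41 px 136.24 230.21 [ 0.6238 -0.0849  0.1133] x range 133 141 y 227 233
scene green 24 px 142.30 223.85 [ 0.6165 -0.0735  0.127 ] x range 139 146 y 222 226
133 230.34 146; 134 230.02 315; 135 229.93 387; 136 229.84 302; 137 229.89 241; 138 230.29 175; 139 230.86 146; 140 231.26 145; 141 231.54 63; 
s5 red 41 px 136.25 230.23 [ 0.6237 -0.085   0.1132] x range 133 141 y 227 233
s5 green 24 px 142.24 223.82 [ 0.6163 -0.0738  0.1268] x range 139 146 y 222 226
133 230.36 159; 134 230.03 333; 135 229.95 408; 136 229.86 320; 137 229.91 258; 138 230.29 189; 139 230.86 154; 140 231.26 155; 141 231.54 69; 
[-1.56273671 -8.39726725] [-1.58736103  1.29902907]
```

Call:
jog_arm --pt "-0.9 0.03 0 0 0 0 1" --pt "-0.9 0 0 0 0 0 1" --pt "-0.85 0 0 0 0 0 1" --pt "-0.8 0 0 0 0 0 1" --pt "0 0 1 0 0 0 1" --pt "0 0 1 0 0 0 1" --pt "0 0 1 0 0 0 1" --pt "0 0 0.8 0 0 0 1"

```text
t: 16.75
tool_pos: [0.5151, -0.0868, 0.2406]
tool_rot: [-3.098, 0.518, 0.005]
contact_force: [0.3, -0.2, -0.0]
opening: 0.0853
grip_force: 0.0
```

Call:
jog_arm --grip_force 20 --pt "0 0 0 0 0 0 0" --pt "0 0 0 0 0 0 -1" --pt "0 0 0 0 0 0 -1" --pt "0 0 0 0 0 0 -1" --pt "0 0 0 0 0 0 -1" --pt "0 0 0 0 0 0 -1" --pt "0 0 0 0 0 0 -1" --pt "0 0 0 0 0 0 -1"

```text
t: 17.55
tool_pos: [0.5164, -0.0872, 0.2443]
tool_rot: [3.098, -0.518, 0.002]
contact_force: [-1.2, 0.4, 4.4]
opening: 0.0232
grip_force: 23.3
```

Call:
jog_arm --pt "0.12 -0.91 0 0 0 0 -1" --pt "0.35 -0.845 0 0 0 0 -1" --pt "0.555 -0.725 0 0 0 0 -1"

```text
t: 17.85
tool_pos: [0.5516, -0.0474, 0.2443]
tool_rot: [3.095, -0.518, 0.001]
contact_force: [-1.8, -5.8, 3.0]
opening: 0.0233
grip_force: 23.6
```

Call:
jog_arm --pt "0.725 -0.555 0 0 0 0 -1" --pt "0.845 -0.35 0 0 0 0 -1" --pt "0.91 -0.12 0 0 0 0 -1" --pt "0.91 0.12 0 0 0 0 -1" --pt "0.845 0.35 0 0 0 0 -1" --pt "0.725 0.555 0 0 0 0 -1" --pt "0.555 0.725 0 0 0 0 -1"

```text
t: 18.55
tool_pos: [0.6528, -0.0953, 0.2445]
tool_rot: [-3.096, 0.516, -0.004]
contact_force: [0.5, 3.9, 3.4]
opening: 0.0236
grip_force: 23.5
```

Call:
jog_arm --pt "0.35 0.845 0 0 0 0 -1" --pt "0.12 0.91 0 0 0 0 -1" --pt "-0.12 0.91 0 0 0 0 -1" --pt "-0.35 0.845 0 0 0 0 -1" --pt "-0.555 0.725 0 0 0 0 -1" --pt "-0.725 0.555 0 0 0 0 -1" --pt "-0.845 0.35 0 0 0 0 -1" --pt "-0.91 0.12 0 0 0 0 -1"

```text
t: 19.35
tool_pos: [0.5601, -0.1768, 0.2447]
tool_rot: [-3.098, 0.52, -0.008]
contact_force: [4.9, 1.7, 3.9]
opening: 0.0237
grip_force: 23.6
```

Call:
jog_arm --pt "-0.91 -0.12 0 0 0 0 -1" --pt "-0.845 -0.35 0 0 0 0 -1" --pt "-0.725 -0.555 0 0 0 0 -1" --pt "-0.555 -0.725 0 0 0 0 -1" --pt "-0.35 -0.845 0 0 0 0 -1" --pt "-0.12 -0.91 0 0 0 0 -1"

```text
t: 19.95
tool_pos: [0.5162, -0.0875, 0.2441]
tool_rot: [3.095, -0.519, 0.005]
contact_force: [6.2, -5.4, 1.0]
opening: 0.0232
grip_force: 23.1
```

Run:
```python
from fit import *
shot("scene","s6");gap("s6")
o=ctrl.get_obs();v=o["tool_pos"]-np.array([.5817,-.1095,0]);print(o["tool_pos"],np.hypot(*v[:2]),np.degrees(np.arctan2(v[1],v[0])))
z=np.load("pics/s6.npz");S=cam("scene")
for v,u in((229,140),(229,141),(228,139),(228,140),(231,145),(229,143)):print(u,v,z["im"][v,u],pt(S,u,v,z["d"][v,u]).round(4))
```

```text
s6 red 45 px 135.73 227.75 [ 0.6408 -0.0691  0.134 ] x range 132 141 y 225 231
s6 green 24 px 142.30 223.83 [ 0.6166 -0.0734  0.1271] x range 139 146 y 222 226
132 227.63 65; 133 227.88 291; 134 227.66 381; 135 227.46 388; 136 227.23 359; 137 227.35 251; 138 228.12 178; 139 228.62 163; 140 229.12 117; 141 229.17 24; 
[ 0.51712281 -0.08527933  0.24402525] 0.06896995028278637 159.44066433878118
140 229 [159  52  46] [ 0.6234 -0.0753  0.1186]
141 229 [124  74  72] [ 0.623  -0.0733  0.1188]
139 228 [172  71  63] [ 0.622  -0.0787  0.1191]
140 228 [134  91  85] [ 0.6204 -0.0776  0.1185]
145 231 [100  97  97] [ 0.6146 -0.0718  0.1091]
143 229 [121 118 118] [ 0.6127 -0.0775  0.1112]
```

Call:
jog_arm --pt "0.12 -0.91 0 0 0 0 -1" --pt "0.35 -0.845 0 0 0 0 -1" --pt "0.555 -0.725 0 0 0 0 -1" --pt "0.725 -0.555 0 0 0 0 -1" --pt "0.845 -0.35 0 0 0 0 -1" --pt "0.91 -0.12 0 0 0 0 -1" --pt "0.91 0.12 0 0 0 0 -1" --pt "0.845 0.35 0 0 0 0 -1"

```text
t: 20.8
tool_pos: [0.6354, -0.0624, 0.2444]
tool_rot: [-3.098, 0.516, 0.003]
contact_force: [-0.5, 3.7, 5.5]
opening: 0.0231
grip_force: 24.2
```

Call:
jog_arm --pt "0.725 0.555 0 0 0 0 -1" --pt "0.555 0.725 0 0 0 0 -1" --pt "0.35 0.845 0 0 0 0 -1" --pt "0.12 0.91 0 0 0 0 -1" --pt "-0.12 0.91 0 0 0 0 -1" --pt "-0.35 0.845 0 0 0 0 -1" --pt "-0.555 0.725 0 0 0 0 -1" --pt "-0.725 0.555 0 0 0 0 -1"

```text
t: 21.6
tool_pos: [0.5967, -0.1796, 0.2449]
tool_rot: [3.098, -0.519, 0.007]
contact_force: [3.1, -0.5, 4.6]
opening: 0.0232
grip_force: 23.6
```

Call:
jog_arm --pt "-0.845 0.35 0 0 0 0 -1" --pt "-0.91 0.12 0 0 0 0 -1" --pt "-0.91 -0.12 0 0 0 0 -1" --pt "-0.845 -0.35 0 0 0 0 -1" --pt "-0.725 -0.555 0 0 0 0 -1" --pt "-0.555 -0.725 0 0 0 0 -1" --pt "-0.35 -0.845 0 0 0 0 -1" --pt "-0.12 -0.91 0 0 0 0 -1"

```text
t: 22.4
tool_pos: [0.5162, -0.087, 0.244]
tool_rot: [3.096, -0.519, 0.004]
contact_force: [5.9, -6.0, 1.3]
opening: 0.0233
grip_force: 23.2
```

Run:
```python
from fit import *
shot("scene","s7");gap("s7")
o=ctrl.get_obs();v=o["tool_pos"]-np.array([.5817,-.1095,0]);print(o["t"],o["tool_pos"],o["contact_force"],np.hypot(*v[:2]),np.degrees(np.arctan2(v[1],v[0])))
z=np.load("pics/s7.npz");S=cam("scene")
for v,u in((226,139),(226,140),(226,141),(227,140),(227,141)):print(u,v,z["im"][v,u],pt(S,u,v,z["d"][v,u]).round(4))
```

```text
s7 red 41 px 135.44 225.27 [ 0.6233 -0.0849  0.1248] x range 132 140 y 222 228
s7 green 24 px 142.35 223.87 [ 0.6166 -0.0733  0.1271] x range 139 146 y 222 226
132 225.54 137; 133 225.29 283; 134 225.10 394; 135 224.74 378; 136 224.92 262; 137 225.20 222; 138 225.69 200; 139 226.25 159; 140 226.54 71; 
22.45 [ 0.51704664 -0.08470771  0.24382821] [ 3.33477445 -1.56196941  2.57102203] 0.06924387301630465 159.0199372060601
139 226 [171  51  45] [ 0.6225 -0.0772  0.1246]
140 226 [126  63  59] [ 0.6227 -0.0746  0.1254]
141 226 [97 74 71] [ 0.622  -0.0727  0.1255]
140 227 [120  52  50] [ 0.6238 -0.0741  0.1239]
141 227 [117  87  86] [ 0.6134 -0.081   0.1156]
```

Call:
jog_arm --pt "0.12 -0.91 0 0 0 0 -1" --pt "0.35 -0.845 0 0 0 0 -1" --pt "0.555 -0.725 0 0 0 0 -1" --pt "0.725 -0.555 0 0 0 0 -1" --pt "0.845 -0.35 0 0 0 0 -1" --pt "0.91 -0.12 0 0 0 0 -1" --pt "0.91 0.12 0 0 0 0 -1" --pt "0.845 0.35 0 0 0 0 -1"

```text
t: 23.25
tool_pos: [0.6351, -0.062, 0.2441]
tool_rot: [-3.098, 0.515, 0.005]
contact_force: [-3.4, 2.6, 6.7]
opening: 0.0235
grip_force: 24.5
```

Call:
jog_arm --pt "0.725 0.555 0 0 0 0 -1" --pt "0 0 0 0 0 0 -1" --pt "0 0 0 0 0 0 -1"

```text
t: 23.55
tool_pos: [0.6463, -0.0782, 0.2443]
tool_rot: [-3.098, 0.518, -0.002]
contact_force: [4.2, 0.8, 5.4]
opening: 0.0233
grip_force: 24.2
```

Run:
```python
from fit import *
im,_,S=shot("scene","s8");gap("s8")
o=ctrl.get_obs();v=o["tool_pos"]-np.array([.5817,-.1095,0]);print(o["t"],o["tool_pos"],o["contact_force"],np.hypot(*v[:2]),np.degrees(np.arctan2(v[1],v[0])))
z=np.load("pics/s8.npz")
for v,u in((225,138),(224,138),(225,139),(225,140),(226,139),(226,140)):print(u,v,z["im"][v,u],pt(S,u,v,z["d"][v,u]).round(4))
cv2.imwrite("pics/s8c.png",np.hstack([cv2.resize(im[205:245,120:160,::-1],(400,400),interpolation=cv2.INTER_CUBIC),cv2.resize(im[130:210,95:175,::-1],(400,400),interpolation=cv2.INTER_CUBIC)]))
```

```text
s8 red 42 px 135.10 224.32 [ 0.6236 -0.0851  0.1272] x range 131 140 y 221 227
s8 green 23 px 142.40 223.83 [ 0.6165 -0.0732  0.1271] x range 139 146 y 222 226
132 224.46 229; 133 224.43 356; 134 224.11 402; 135 223.60 370; 136 223.95 263; 137 224.49 176; 138 224.96 149; 139 225.41 153; 140 225.52 75; 
23.6 [ 0.64615341 -0.07807534  0.24434763] [2.99558868 2.22433807 6.0169066 ] 0.07170600367921577 25.991837660914623
138 225 [174  49  43] [ 0.6223 -0.0795  0.1262]
138 224 [130  70  62] [ 0.6208 -0.0803  0.1275]
139 225 [171  51  44] [ 0.6226 -0.0767  0.1272]
140 225 [123  57  49] [ 0.6228 -0.074   0.128 ]
139 226 [149  56  50] [ 0.6236 -0.0763  0.1255]
140 226 [116  47  43] [ 0.6232 -0.0742  0.1258]
```

View pics/s8c.png

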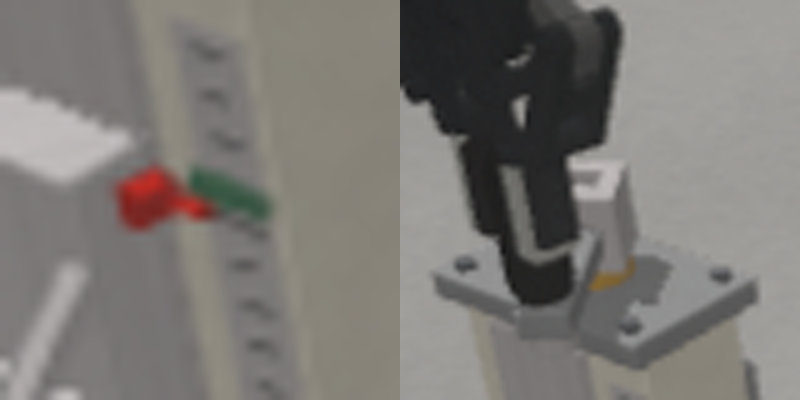

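The left crop shows the red index tip at (139,225) against the green mark at (142,224). The apparent offset below the mark fits the index standing about 6 mm in front of the strip. The right crop shows the hub still on the collar. I'll average the depth heights over all four views as a cross-check.

Run:
```python
from fit import *
S=cam("scene")
for tag,turn in(("scene",0),("s5",0),("s6",1),("s7",2),("s8",2.375)):
    z=np.load(f"pics/{tag}.npz");im=z["im"].astype(float);d=z["d"];r,g,b=im[...,0],im[...,1],im[...,2]
    out=[]
    for w,c0,c1 in((np.clip(r-np.maximum(g,b)-30,0,None),137,142),(np.clip(g-np.maximum(r,b)-8,0,None),136,150)):
        y,x=np.nonzero(w[200:250,c0:c1]);y+=200;x+=c0;P=np.array([pt(S,u,v,d[v,u]) for u,v in zip(x,y)])
        k=np.abs(P[:,0]-np.median(P[:,0]))<.004;out.append(np.average(P[k],axis=0,weights=w[y,x][k]))
    print(tag,np.round(out,4).tolist(),"gap mm now",((out[1]-out[0])[2]*1000-6*(2.375-turn)).round(2))
```

```text
scene [[0.6224, -0.0807, 0.1128], [0.6165, -0.0735, 0.127]] gap mm now -0.14
s5 [[0.6225, -0.0807, 0.1129], [0.6163, -0.0738, 0.1268]] gap mm now -0.28
s6 [[0.6219, -0.0807, 0.1185], [0.6167, -0.0734, 0.1271]] gap mm now 0.36
s7 [[0.6219, -0.0799, 0.1242], [0.6166, -0.0733, 0.1271]] gap mm now 0.63
s8 [[0.6224, -0.0786, 0.1267], [0.6165, -0.0732, 0.1271]] gap mm now 0.4
```

Five views give a gap within about ±0.6 mm. Now I release and retreat upward.

Call:
jog_arm --pt "0 0 0 0 0 0 1" --pt "0 0 0 0 0 0 1" --pt "0 0 0 0 0 0 1" --pt "0 0 0 0 0 0 1" --pt "0 0 0 0 0 0 1" --pt "0 0 0 0 0 0 1" --pt "0 0 -0.5 0 0 0 1" --pt "0 0 -1 0 0 0 1"

```text
t: 24.4
tool_pos: [0.6444, -0.079, 0.2719]
tool_rot: [-3.098, 0.519, 0.006]
contact_force: [0.8, -0.0, 0.3]
opening: 0.0857
grip_force: 0.0
```

Call:
jog_arm --pt "0 0 -1 0 0 0 1" --pt "0 0 -1 0 0 0 1" --pt "0 0 -1 0 0 0 1" --pt "0 0 -1 0 0 0 1" --pt "0 0 -1 0 0 0 1" --pt "0 0 -0.5 0 0 0 1" --pt "0 0 0 0 0 0 1" --pt "0 0 0 0 0 0 1"

```text
t: 25.2
tool_pos: [0.6453, -0.0792, 0.3828]
tool_rot: [-3.098, 0.519, 0.001]
contact_force: [0.0, -0.1, -0.8]
opening: 0.0854
grip_force: 0.0
```

Run:
```python
from fit import *
im,_,S=shot("scene","s9");gap("s9")
o=ctrl.get_obs();print(o["t"],o["tool_pos"],o["contact_force"],o["opening"])
cv2.imwrite("pics/s9c.png",cv2.resize(im[140:260,80:200,::-1],(600,600),interpolation=cv2.INTER_CUBIC))
```

```text
s9 red 42 px 135.09 224.31 [ 0.6235 -0.0852  0.1271] x range 131 140 y 221 227
s9 green 22 px 142.40 223.82 [ 0.6161 -0.0736  0.1267] x range 139 146 y 222 226
132 224.45 221; 133 224.42 344; 134 224.11 389; 135 223.60 356; 136 223.95 255; 137 224.49 169; 138 224.96 142; 139 225.41 147; 140 225.51 72; 
25.25 [ 0.64509624 -0.0791109   0.38197516] [-0.03435983 -0.25519682  0.03860244] 0.08494097581558882
```

View pics/s9c.png

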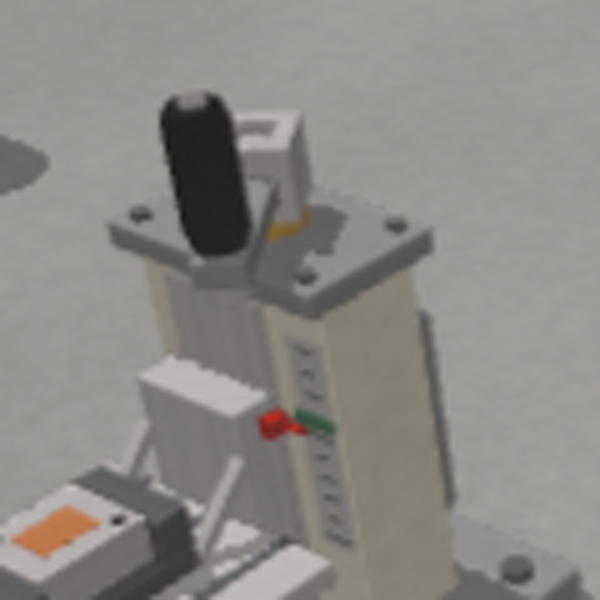

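The crank is upright and home on the collar. The hand is clear, and the index (139,225) is level with the mark (142,224) by depth.

```bash
python3 -c "
from station import ctrl
print(ctrl.finish_job())"
```

```text
the job is handed in; nothing more can be done
None
```

The crank is fully home on the shaft and was wound clockwise about 2.4 turns; by camera depth the red index stands about 0.4 mm from the middle of the green mark. I let go of the crank and handed the job in at about 25 s (no verdict came back).

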